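# Close the leak tester on a loaded part

### The job

The valve block is already seated in the bench leak tester, so close the tester for the test: first push the upright retaining flap down flat over the block, and then push the hinged cover all the way shut over the flap, without slamming it. Just push them: grip nothing, pick nothing up, and leave the block in its nest and everything else on the bench and in the tester where it is.

Things in the scene. Friction and masses are not known exactly. Their poses are not given: they have to be found in the camera images.
- tester: Leak tester fixed to the bench: grey box 260 (its x) x 220 (its y) mm, open-topped chamber, walls 6 mm, rim 90 mm above the bench, chamber floor at 44. Origin: centre of its underside; z up, x along both hinges, away from the operator's face, on which a black switch stands 18 mm proud. Cover hinged on the top of its +y side, flap inside near its -y side. Turned up to 0.35 rad either way.
- cover (a joint): Cover angle, rad: 0 shut flat on the rim, 1.57 upright, 1.9 the stop; starts open at 1.55 to 1.85, above and outside the +y side. Flat white frame with a solid clear pane, 8 mm thick, 260 mm along the hinge, reaching 234 mm from it, 0.6 kg. A stiff friction hinge (0.9 N m) holds it at any angle: it must be pushed the whole way, some 5 N near the free edge.
- cover_hinge (a point): Point on the cover's hinge axis, middle of its length: tester frame (0, 113, 90) mm. Its axes turn with the cover: x along the hinge, -y from the hinge to the free edge, z out of the outer face (up when shut). The outer face lies 10 mm and the inner face 2 mm from the hinge axis along this z.
- cover_edge (a point): Middle of the cover's free edge on its outer face, 234 mm from the hinge. The white band along this edge is 48 mm deep. With the cover shut the point lies 100 mm above the bench and overhangs the tester's -y side by 11 mm.
- flap (a joint): Flap angle, rad: 0 down flat on two rest posts over the block, 1.57 upright, 1.9 the stop; starts at 1.6 to 1.85, leaning a little out over the -y side. Bare aluminium plate 4 mm thick, 130 mm along its hinge, reaching 112 mm, with a thumb tab 40 mm wide in the middle reaching 129 mm. A friction hinge (0.2 N m) holds it at any angle: push it the whole way, 2 to 3 N near the tab.
- flap_hinge (a point): Point on the flap's hinge axis, middle of its length: tester frame (0, -92, 81) mm. Axes turn with the flap: x along the hinge, y to the free edge, z out of the face that is uppermost when down. The plate's middle plane holds the hinge axis. Two stud heads 12 mm across stand 3 mm proud of that face, 57 mm from the hinge, 18 mm either side of the middle.
- flap_edge (a point): Middle of the end of the flap's thumb tab, 129 mm from the hinge, on the face that is uppermost when the flap is down. With the flap down it lies 83 mm above the bench, at tester frame y = +37 mm.
- block: The valve block under test, aluminium, 60 x 44 x 20 mm with two brass bushings in its top, loose in the nest in the tester chamber. Origin: centre of its underside, at tester frame (0, -35, 54) mm. It stays where it is.
- plug: Loose brass calibration plug, 26 mm diameter, 32 mm tall, standing on the chamber floor beside the nest. Origin: centre of its underside. Not to be disturbed.
- spare_a: Loose spare valve block, 60 x 44 x 20 mm, on the bench by the tester's -y side. Origin: centre of its underside. Not to be disturbed.
- spare_b: A second loose spare valve block, as spare_a, nearer the operator. Not to be disturbed.
- bushing: Loose steel bushing, 32 mm diameter, 22 mm tall, on the bench by the tester's -y side. Origin: centre of its underside. Not to be disturbed.
- oiler: White plastic oil bottle, 48 mm diameter, 130 mm tall, standing on the bench off the tester's far (+x) corner on the cover's side. Origin: centre of its underside. Not to be disturbed.
- driver: Screwdriver about 190 mm long lying on the bench at the left. Not to be disturbed.
- wrench: Open-ended wrench about 180 mm long lying on the bench at the left. Not to be disturbed.
- bin: Grey open bin of bushings, 200 x 140 x 75 mm, on the bench at the right within green tape marks. Origin: centre of its underside. Not to be disturbed.

How it is judged (in metres and radians):
On the way, in this order (a step that is already met when the one before it is completed fails the run):
1. the flap lies flat over the block while the cover still stands open (value of joint flap below 0.06 rad and value of joint cover above 1 rad), for 0.2 s.
2. the cover is shut over the flap (value of joint cover below 0.05 rad and value of joint flap below 0.06 rad), for 0.2 s.
At the end, for the whole second after the job is handed in: Cover shut (within 0.05 rad of flat on the rim, at rest) over the flap lying flat (within 0.06 rad), the flap having been down before the cover came below 1.0 rad; the valve block within 8 mm of its seat and every other loose thing within 20 mm of where it stood (all of step 2 and distance of block from where it was at the start of the episode below 0.008 m and distance of each of spare_a, spare_b, bushing, plug, oiler, driver, wrench, bin from where it was at the start of the episode below 0.02 m and velocity of joint cover between -0.1 and 0.1 rad/s); the robot touches nothing.
It fails at once if the flap or the cover is gripped between the fingers instead of pushed (contact force between the fingers and tester above 15 N and ((y of the grasp point in the frame of flap_hinge between 0 and 0.135 m and z of the grasp point in the frame of flap_hinge between -0.005 and 0.005 m and x of the grasp point in the frame of flap_hinge between -0.07 and 0.07 m) or (y of the grasp point in the frame of cover_hinge between -0.24 and 0 m and z of the grasp point in the frame of cover_hinge between -0.001 and 0.013 m and x of the grasp point in the frame of cover_hinge between -0.135 and 0.135 m))).
It fails at once if the cover is slammed (swung shut faster than 3 rad/s) (velocity of joint cover below -3 rad/s).
It fails at once if the cover is driven down on a standing flap (value of joint cover below 0.6 rad and value of joint flap above 0.3 rad).
It fails at once if the valve block leaves its seat, or another loose thing is picked up, knocked over or pushed away (distance of block from where it was at the start of the episode above 0.012 m or distance of any of spare_a, spare_b, bushing, plug, oiler, driver, wrench, bin from where it was at the start of the episode above 0.03 m or angle between any of oiler, plug's own z axis and vertical above 0.6 rad).
It also fails if it takes over 59 s, if anything falls off the work surface, if the arm or the gripper's body presses on something with over 40 N, if the wrist force passes 120 N, or if a joint passes its speed limit or range.

### The arm

A 7-joint arm with a two-finger parallel gripper is mounted at the origin on the work surface. World frame = base frame: x ahead of the robot, y to its left, z up, the work surface at z = 0. Lengths are in mm, angles in rad, forces in N, time in s.
With the tool pointing down it reaches from about 400 to 900 mm from the base axis. Payload 5.6 kg.
Tool frame: the origin (TCP) lies midway between the tips of the shut fingers; the grasp point (between the pads) lies 19 mm behind it; x points along the fingers, y is the direction in which the jaws open and shut, and the axes are right-handed (so a half turn about x gives the same grasp; the last joint's range is limited). The gripper opens to 92 mm and grips with 3 to 60 N. Pads are 20 mm wide; open, the fingers measure 128 mm over their backs; the gripper's body (75 mm by 189 mm) begins 69 mm behind the grasp point.
Start: joints at [1.129, 0.468, -0.012, 1.603, 0.006, 1.071, -0.056], TCP at [252.364, -599.017, 214.592] pointing down, gripper open.
Joint ranges: [-2.53, 2.53], [-0.31, 2.02], [-1.57, 1.55], [0.28, 2.44], [-1.29, 4.43], [0.15, 1.84], [-2.92, 2.92]. Speed limits (rad/s): [2.57, 2.57, 3.14, 3.14, 3.14, 3.14, 3.14].

### API

Orientations are given as a rotation vector (axis times angle).
In Python, from cell import robot, grip, kin, viewer gives the robot as it stands. Calls block until the motion is done:
- robot.movep(position, orientation): joint-space move of the TCP to a pose.
- robot.servo_line(position, feed=150, rotation=None): straight line of the TCP; rotation=None keeps the orientation; feed is the mean speed in mm/s.
- robot.goto_joints(angles): joint-space move.
- grip(opening, newtons=None): opening from 0.0 (shut) to 1.0 (fully open); newtons is the grip in N (None keeps the last); returns when the fingers have stopped.
- robot.hold(seconds).
- kin.ik(position, orientation): joint angles nearest the present ones, or None.
- robot.observe(): the state.
- viewer.read_camera(name): name is "scene" or "side" or "wrist"; returns the picture (420x560x3 uint8, red, green, blue); there is no depth.
- viewer.camera_info(name): a dict with "camera_matrix" (3x3 intrinsics, pixels), "k1" (the pictures are not rectified: a ray, as slopes to the right and down, at radius r is drawn at 1 + k1 r^2 times it, then the intrinsics apply), "R" (3x3) and "t" (3): a world point X has camera coordinates R X + t. Camera axes: x right, y down, z forward; pixel columns grow to the right and rows downward; lengths in mm; the calibration is good to about 2 mm. A picture is of the moment at which its call begins: read the wrist's pose just before it. camera_info takes no time and is no camera call; for the wrist camera it gives the pose at the moment of the call.
A pose or a line that the arm cannot do raises robot.IKError and nothing moves.
- robot.job_done(): hands the job in, once; it reports no verdict.
Trained networks look in the newest picture that a camera, given by its name, has taken for a name from the list of things; names that differ only in an ending like _2 or _b are one class to them, and where a whole thing is asked for, a point or a joint stands for the part that bears it (a point fixed in the world has none). Each returns a list of dicts, best first, with "confidence" (0 to 1); they miss things now and then, are a little off and sometimes report something else, mostly with a low value. They report only what shows in the picture. A call takes as long as a camera call.
- viewer.silhouettes(name, camera): "mask" (420x560 bool, what is visible of it).
- viewer.pinpoint(name, camera): "at" ([x, y, z] in mm, in the coordinates of the camera as it stood for that picture, good to about 4 mm: a listed point, or the origin of a listed thing).
The state is a dict: "t": time; "joints": joint angles; "joint_velocities": joint speeds; "joint_torque": joint torques, N m; "tcp_pos": TCP position; "tcp_rot": TCP orientation; "contact_force": force on the tool from outside, world axes, zero at the start; "wrist_torque": the same for the moment, N m; "grip_width": opening from 0.0 (shut) to 1.0 (fully open).
Only numpy, scipy, OpenCV 4.12 (cv2) and the standard library are available. Lean on these libraries where they do the work, as an engineer would, in place of code of your own. Each camera call takes 0.05 s, during which the arm holds its last target.

## Working session

There is one attempt and no reset: what is moved stays moved. The work goes in short steps, each a Python script; the robot and the scene stay as the last script left them, time stands still between calls to the robot, and variables do not carry over. Pictures are saved under pics/ and viewed, and the job is handed in when it is done.

```bash
ls; mkdir -p pics
python3 - <<'E'
from cell import robot, grip, kin, viewer
import cv2, numpy as np
s=robot.observe(); print(s)
for c in ("scene","side"):
    im=viewer.read_camera(c); cv2.imwrite(f"pics/{c}0.png",im[:,:,::-1])
    i=viewer.camera_info(c); print(c,i)
    R=np.array(i["R"]);t=np.array(i["t"])
    for n in ["tester","cover_hinge","cover_edge","flap_hinge","flap_edge","block","plug","spare_a","bushing","oiler","bin","driver","wrench"]:
        for d in viewer.pinpoint(n,c)[:3]:
            print(c,n,round(d["confidence"],2),(R.T@(np.array(d["at"])-t)).round(1))
print(robot.observe()["t"])
E
```

```text
pics
{'t': 0.0, 'joints': array([ 1.12901486,  0.46836631, -0.01158952,  1.60361235,  0.00600583,
        1.07134617, -0.0562828 ]), 'joint_velocities': array([ 6.88671016e-06, -4.40516147e-04,  2.28807553e-03, -8.30637546e-04,
       -1.26166356e-04,  4.08546248e-05,  6.54495055e-04]), 'joint_torque': array([-1.13523063e-04, -5.20568204e+01, -1.26662108e-02, -2.43740523e+01,
       -5.65954484e-02,  1.72663748e-02,  1.65798506e-04]), 'tcp_pos': array([ 252.10113388, -598.51087119,  213.65203523]), 'tcp_rot': array([ 2.00258803,  0.40638109, -2.00353554]), 'contact_force': array([-0.15252561,  0.50847856,  0.56982116]), 'wrist_torque': array([-0.00059877, -0.03334555, -0.00082498]), 'grip_width': 0.999253466256314}
scene {'camera_matrix': array([[442.21107446,   0.        , 278.88914874],
       [  0.        , 442.21107446, 206.56301526],
       [  0.        ,   0.        ,   1.        ]]), 'k1': 0.030358834025892716, 'R': array([[-0.06209446,  0.99806594,  0.00294142],
       [ 0.66033376,  0.04329205, -0.74972336],
       [-0.7484007 , -0.04461135, -0.66174483]]), 't': array([  59.
[... 1163 characters left out ...]
69 [547.5 157.   87.2]
side cover_hinge 0.62 [547.8 157.9  89.1]
side cover_edge 0.57 [548.6 165.8 323.2]
side flap_hinge 0.55 [555.  -47.2  80.1]
side flap_hinge 0.31 [558.1   9.   55.7]
side flap_edge 0.91 [552.1 -65.1 211.7]
side flap_edge 0.26 [551.8  45.7   0.7]
side block 0.67 [557.8   8.6  54.2]
side plug 0.67 [606.6 112.7  46.3]
side spare_a 0.81 [ 623.7 -117.2    2.5]
side spare_a 0.51 [ 482.4 -140.1    2.4]
side bushing 0.65 [ 5.602e+02 -1.235e+02  1.000e-01]
side oiler 0.48 [735.1 189.5  -3.4]
side oiler 0.37 [ 485.3 -140.3    2.9]
side bin 0.32 [426.8 385.   -5.6]
side driver 0.87 [428.7 384.2  -4.6]
side wrench 0.59 [ 486.  -143.9    3.1]
side wrench 0.56 [617.3 472.9  -2. ]
1.4
```

View pics/scene0.png

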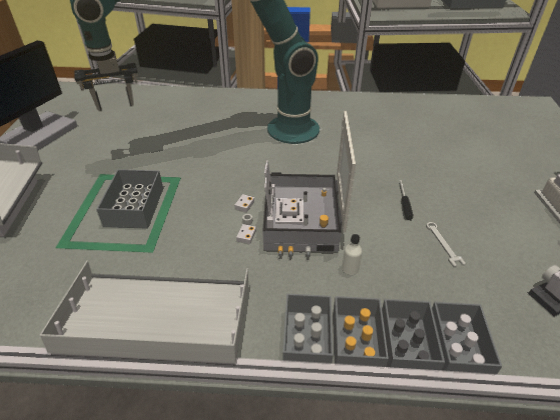

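View pics/side0.png

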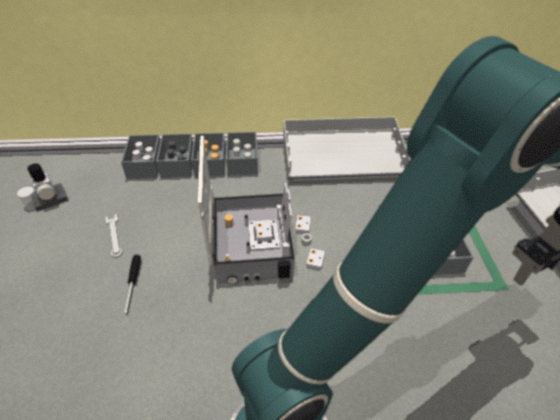

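The flap stands upright near pixel (268,190) in the scene picture, and the cover is at (346,160). The two spare blocks and the bushing lie on the tester's -y side near (245,218), and the oiler is at (351,255). Next I'll overlay a fitted tester model on both pictures to check the pose.

```bash
cat > h.py <<'E'
import numpy as np, cv2
from scipy.spatial.transform import Rotation as Ro
C=np.array([551.,43.,0]); YAW=0.041
def T(p,yaw=None,c=None):
    yaw=YAW if yaw is None else yaw; c=C if c is None else c
    return Ro.from_euler('z',yaw).apply(np.atleast_2d(np.asarray(p,float)))+c
def flap(x,r,d,a): # plate midplane dist d
    return [x,-92+r*np.cos(a)-d*np.sin(a),81+r*np.sin(a)+d*np.cos(a)]
def cover(x,r,d,a):
    return [x,113-r*np.cos(a)+d*np.sin(a),90+r*np.sin(a)+d*np.cos(a)]
def proj(i,X):
    R=np.array(i["R"]);t=np.array(i["t"]);K=np.array(i["camera_matrix"])
    c=X@R.T+t; u=c[:,:2]/c[:,2:]; r2=(u**2).sum(1,keepdims=True); u=u*(1+i["k1"]*r2)
    return u@K[:2,:2].T+K[:2,2]
def overlay(im,i,fa,ca,crop,out,s=4,**k):
    im=np.ascontiguousarray(cv2.resize(im[crop[1]:crop[3],crop[0]:crop[2],::-1],None,fx=s,fy=s,interpolation=cv2.INTER_CUBIC))
    def pl(P,col):
        p=(proj(i,T(P,**k))-[crop[0],crop[1]]+0.5)*s
        cv2.polylines(im,[p.round().astype(int)],True,col,1)
    q=[(-130,-110),(130,-110),(130,110),(-130,110)]
    pl([(x,y,90) for x,y in q],(0,0,255)); pl([(x,y,0) for x,y in q],(0,0,160))
    pl([flap(x,r,2,fa) for x,r in [(-65,0),(65,0),(65,112),(20,112),(20,129),(-20,129),(-20,112),(-65,112)]],(0,255,0))
    pl([cover(x,r,10,ca) for x,r in [(-130,0),(130,0),(130,234),(-130,234)]],(255,0,255))
    cv2.imwrite(out,im)
def RT(tilt=0): # tool x down, y along tester x; tilt about tester x
    B=np.array([[0,1,0],[0,0,-1],[-1,0,0]],float) # columns x=(0,0,-1), y=(1,0,0), z=(0,-1,0)
    return (Ro.from_euler('z',YAW)*Ro.from_euler('x',tilt)*Ro.from_matrix(B))
E
python3 - <<'E'
from h import *; from cell import viewer,robot,kin
overlay(cv2.imread("pics/scene0.png")[:,:,::-1],viewer.camera_info("scene"),1.65,1.58,(230,100,380,270),"pics/s1.png")
overlay(cv2.imread("pics/side0.png")[:,:,::-1],viewer.camera_info("side"),1.65,1.58,(190,130,340,300),"pics/d1.png")
print(Ro.from_rotvec(robot.observe()["tcp_rot"]).as_matrix().round(2)); print(RT().as_matrix().round(2))
for rot in (RT(),RT()*Ro.from_euler('x',np.pi)):
  for p in ([0,-160,190],[0,20,90],[0,150,500],[0,150,300],[0,-100,105]):
    q=kin.ik(T(p)[0],rot.as_rotvec()); print(p,None if q is None else np.round(q,2))
E
```

```text
[[-0.    0.39 -0.92]
 [-0.   -0.92 -0.39]
 [-1.    0.    0.  ]]
[[ 0.    1.    0.04]
 [ 0.    0.04 -1.  ]
 [-1.    0.   -0.  ]]
[0, -160, 190] [ 0.57  0.42 -0.54  1.8   0.26  0.99 -0.03]
[0, 20, 90] [ 0.29  0.56 -0.6   1.9   0.42  0.81 -0.49]
[0, 150, 500] [-0.12  0.23 -0.36  1.32  0.08  1.61 -0.42]
[0, 150, 300] [ 0.32  0.44 -0.96  1.64  0.38  1.26 -0.67]
[0, -100, 105] [ 0.48  0.53 -0.56  1.89  0.37  0.83 -0.23]
[0, -160, 190] [-0.76  0.74  1.35  1.88 -0.79  1.2  -2.23]
[0, 20, 90] [ 0.71  0.99 -1.33  1.88  1.05  1.21  2.18]
[0, 150, 500] [ 0.44  0.48 -1.31  1.29  0.47  1.71  2.42]
[0, 150, 300] [ 0.49  0.63 -1.31  1.63  0.62  1.37  2.27]
[0, -100, 105] [-0.85  0.92  1.34  1.97 -1.01  1.16 -2.18]
```

View pics/s1.png

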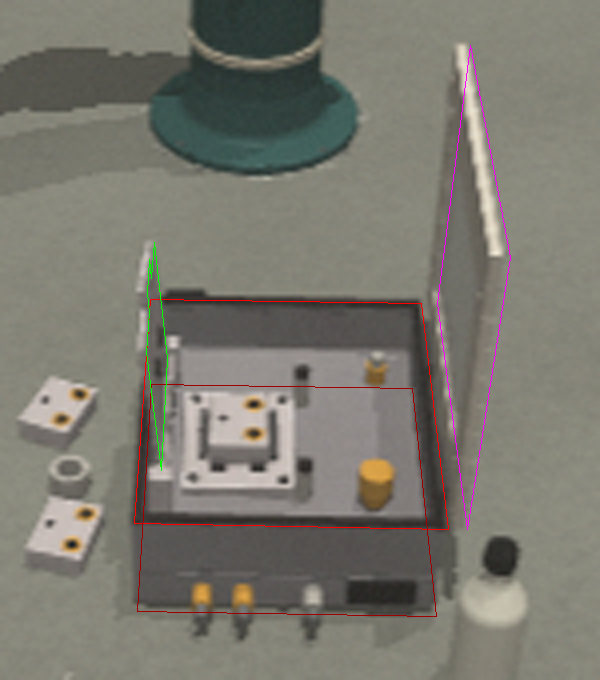

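View pics/d1.png

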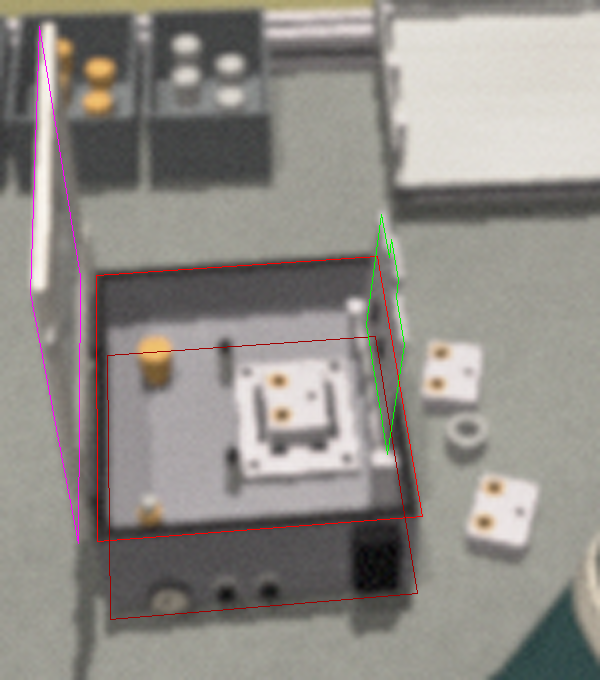

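Both overlays agree with the pictures to within about 5 mm. The flap leans slightly further out than I modelled (about 1.7 rad) and the cover stands at about 1.55 rad. I'll push the flap down now, with shut fingers and the tool pointing down.

Run:
```python
from h import *; from cell import viewer,robot,kin,grip
rv=RT().as_rotvec()
grip(0.0,20)
robot.movep(T([0,-170,300])[0],rv)
robot.servo_line(T([0,-170,188])[0],feed=200)
f0=np.array(robot.observe()["contact_force"]); print(f0, robot.observe()["t"])
robot.servo_line(T([0,-135,188])[0],feed=100)
for a in np.r_[1.75:0.15:-0.15, 0.12]:
    d=2+11*max(np.sin(a),0)
    robot.servo_line(T(flap(0,108,d,a))[0],feed=80)
    s=robot.observe(); f=np.array(s["contact_force"])-f0
    print(round(s["t"],2),round(a,2),np.round(f,1))
    if np.linalg.norm(f)>14: print("stop");break
im=viewer.read_camera("scene"); cv2.imwrite("pics/s2.png",cv2.resize(im[80:280,210:400,::-1],None,fx=3,fy=3))
im=viewer.read_camera("side"); cv2.imwrite("pics/d2.png",cv2.resize(im[110:310,170:370,::-1],None,fx=3,fy=3))
```

```text
[0.43469352 1.08495433 0.58537942] 5.5083
6.3 1.75 [-1.3 -1.3 -0.7]
6.65 1.6 [-0.8 -1.3 -0.4]
7.01 1.45 [-0.4 -2.2 -0.6]
7.37 1.3 [-1.2 -1.6 -1.1]
7.72 1.15 [-1.4 -0.7  1. ]
8.09 1.0 [-0.3 -1.2 -1.1]
8.46 0.85 [-0.1 -1.  -1.3]
8.82 0.7 [-0.  -1.  -1.1]
9.19 0.55 [-0.8 -1.2 -0.7]
9.57 0.4 [-0.8 -1.  -0.5]
9.94 0.25 [-0.9 -0.5 -1. ]
10.28 0.12 [-0.1 -2.  -0.8]
```

View pics/s2.png

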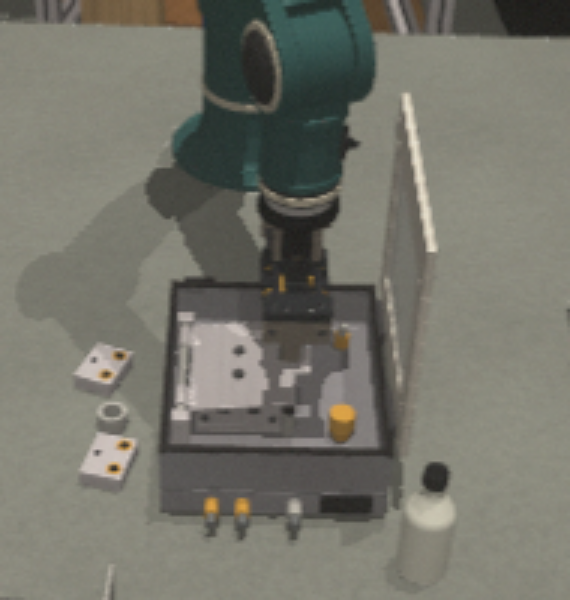

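View pics/d2.png

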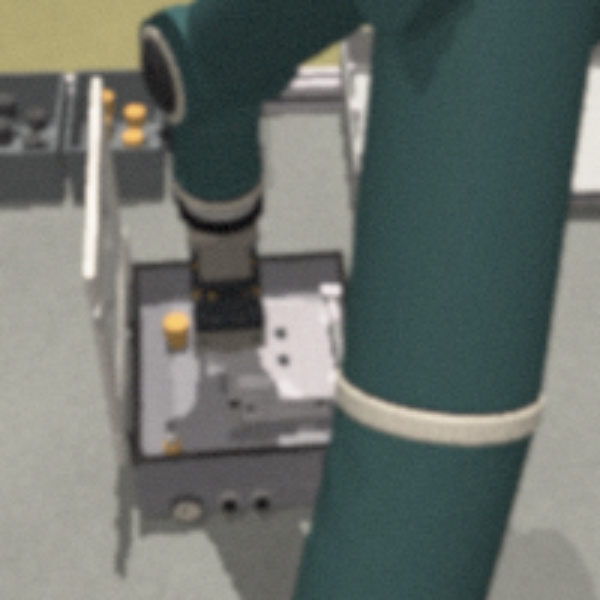

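The flap is nearly down: the plate and its two studs show at (238,360), with the finger on the tab. I'll press down until the rest posts take the load.

Run:
```python
from h import *; from cell import viewer,robot,kin,grip
rv=RT().as_rotvec()
fb=np.mean([robot.observe()["contact_force"][2] for _ in range(3)])
p=T(flap(0,106,2,0.08))[0]; print(p,robot.observe()["tcp_pos"])
z=robot.observe()["tcp_pos"][2]
for k in range(22):
    z-=1.2; p[2]=z
    robot.servo_line(p,feed=25)
    robot.hold(0.03); s=robot.observe(); print(round(s["t"],2),round(z,1),s["tcp_pos"].round(1),np.round(s["contact_force"],1))
    if s["contact_force"][2]-fb>9: break
robot.hold(0.3); s=robot.observe();print(s["tcp_pos"].round(1),np.round(s["contact_force"],1))
```

```text
[550.44660786  56.48980535  91.46456097] [550.35715735  57.9031618   97.14240399]
10.67 95.9 [550.5  56.3  96. ] [ 0.2 -0.3  0.2]
10.95 94.7 [550.5  56.5  94.8] [0.1 0.5 0.3]
11.23 93.5 [550.4  56.5  93.5] [0.2 0.8 0.5]
11.52 92.3 [550.4  56.4  92.3] [-0.1 -0.5  0.9]
11.8 91.1 [550.3  56.4  91. ] [-0.   1.3  0.2]
12.08 89.9 [550.4  56.4  89.8] [ 0.5 -0.1  0.1]
12.37 88.7 [550.4  56.5  88.6] [-0.8 -0.9  0.2]
12.65 87.5 [550.4  56.5  87.5] [-1.4 -0.3  0.4]
12.93 86.3 [550.4  56.5  86.3] [-0.2 -0.6 -0.8]
13.22 85.1 [550.4  56.5  85. ] [0.6 0.6 0.5]
13.5 83.9 [550.4  56.5  83.8] [-0.4  0.9 -0. ]
13.78 82.7 [550.6  56.5  83.3] [-2.4 -0.6  6. ]
14.07 81.5 [550.6  56.5  83.1] [-4.8 -0.1 13.8]
[550.6  56.5  83.1] [-5.  -0.8 13.5]
```

Run:
```python
from h import *; from cell import viewer,robot,kin,grip
p=T([0,10,0])[0]; p[2]=430
robot.servo_line(p,feed=250)
im=viewer.read_camera("scene"); cv2.imwrite("pics/s3.png",cv2.resize(im[80:280,210:400,::-1],None,fx=3,fy=3))
i=viewer.camera_info("scene");R=i["R"];t=i["t"]
for n in ("flap_edge","flap_hinge","cover_edge","cover_hinge"):
    for d in viewer.pinpoint(n,"scene")[:2]: print(n,round(d["confidence"],2),(R.T@(np.array(d["at"])-t)).round(1))
overlay(im,i,0.0,1.55,(230,100,380,270),"pics/s3o.png")
for q in ([0,190,430],[0,190,300],[0,0,240],[0,-102,100]): print(q, kin.ik(T(q)[0],RT().as_rotvec()))
print(robot.observe()["t"])
```

```text
flap_edge 0.87 [551.3  83.   85.5]
flap_edge 0.68 [ 6.176e+02  4.681e+02 -1.000e-01]
flap_hinge 0.58 [553.6 -49.6  79.5]
cover_edge 0.77 [550.3 167.6 320.9]
cover_hinge 0.76 [545.2 155.4  95.9]
[0, 190, 430] [ 0.05681846  0.31269725 -0.68640309  1.41359472  0.19695783  1.48462883
 -0.58151579]
[0, 190, 300] [ 0.05000285  0.37902305 -0.66765031  1.62025866  0.24570976  1.22797981
 -0.6252876 ]
[0, 0, 240] [ 0.32276629  0.34105676 -0.56820752  1.78791002  0.20642148  1.07206619
 -0.27770711]
[0, -102, 100] [ 0.40797969  0.51424466 -0.46085682  1.89540249  0.30923444  0.80204418
 -0.1776262 ]
16.1583
```

View pics/s3o.png

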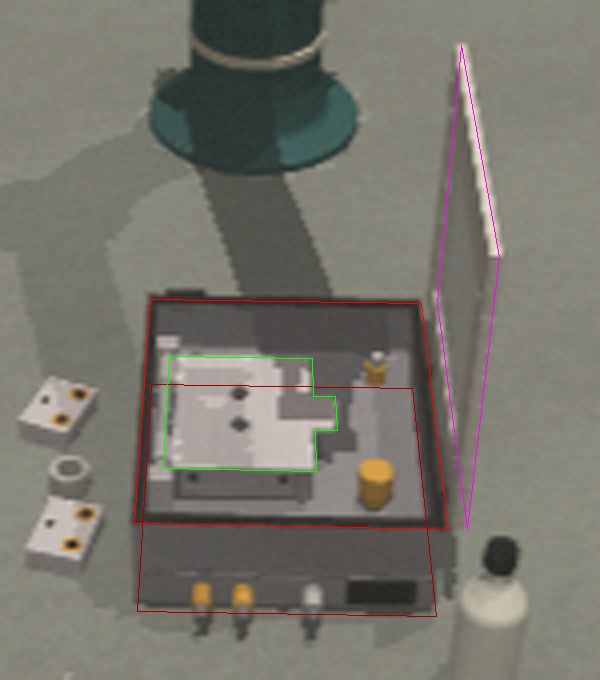

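The flap lies flat, and the plate at (240,415) matches the 0 rad overlay. The cover matches 1.55 rad. Now I'll go over the cover and push it shut from outside.

Run:
```python
from h import *; from cell import viewer,robot,kin,grip
def W(a,r=212): return T(cover(0,r,10+11*np.sin(a),a))[0]
robot.servo_line(T([0,185,430])[0],feed=250)
robot.servo_line(T([0,185,302])[0],feed=150)
f0=np.array(robot.observe()["contact_force"]); print(f0, robot.observe()["t"])
for a in np.r_[1.66,1.55:0.1:-0.1]:
    robot.servo_line(W(a),feed=80)
    s=robot.observe(); f=np.array(s["contact_force"])-f0
    print(round(s["t"],2),round(a,2),s["tcp_pos"].round(0),np.round(f,1))
    if np.linalg.norm(f)>14: print("stop");break
im=viewer.read_camera("scene"); cv2.imwrite("pics/s4.png",cv2.resize(im[80:280,210:400,::-1],None,fx=3,fy=3))
```

```text
[-0.68204448  0.33758707 -1.20830709] 18.0083
18.57 1.66 [545. 195. 299.] [ 0.4 -0.6  0.7]
19.01 1.55 [546. 172. 303.] [ 0.5 -0.2  1.7]
19.43 1.45 [547. 150. 303.] [-0.3 -0.8  1.1]
19.84 1.35 [548. 129. 301.] [ 0.6 -1.4  0.8]
20.26 1.25 [548. 107. 298.] [ 0.4 -0.6  0.6]
20.68 1.15 [549.  86. 291.] [ 0.6 -0.1  1.3]
21.11 1.05 [550.  66. 283.] [ 0.8 -0.3  0.8]
21.53 0.95 [551.  47. 273.] [ 1.7 -0.1  2. ]
21.96 0.85 [551.  29. 261.] [0.  0.3 1.6]
22.38 0.75 [552.  12. 247.] [0.5 0.4 1.4]
22.81 0.65 [553.  -3. 231.] [0.  0.5 1.8]
23.23 0.55 [553. -17. 214.] [ 1.  -0.6  0.6]
23.66 0.45 [554. -29. 195.] [ 0.5 -0.6  1.5]
24.08 0.35 [554. -39. 175.] [ 1.1 -0.8  1.2]
24.51 0.25 [554. -46. 154.] [ 0.1 -0.8  1. ]
24.93 0.15 [554. -52. 132.] [1.4 0.1 1.7]
```

View pics/s4.png

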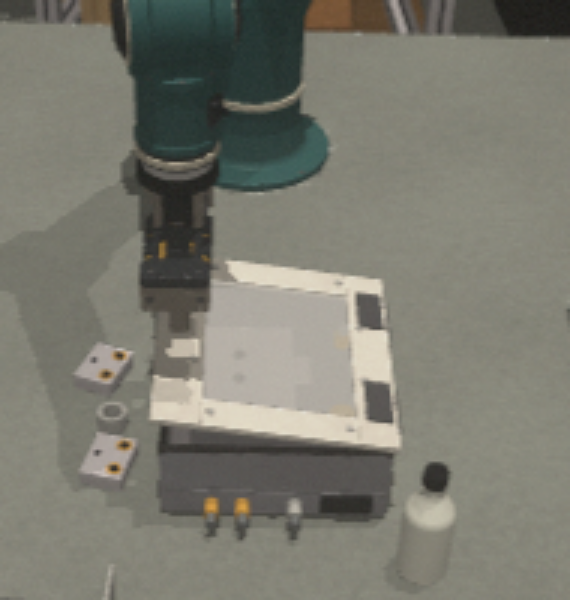

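The cover is nearly down at (275,350), with the finger on the white band at (180,330). I'll finish with a force-checked press, back off and check.

Run:
```python
from h import *; from cell import viewer,robot,kin,grip
p=T(cover(0,210,10,0.05))[0]; z=robot.observe()["tcp_pos"][2]
for k in range(32):
    z-=1.5; p[2]=z
    robot.servo_line(p,feed=25); robot.hold(0.03)
    s=robot.observe(); f=s["contact_force"]
    if z<106: print(round(s["t"],2),round(z,1),s["tcp_pos"].round(1),np.round(f,1))
    if f[2]>10 or z<90: break
robot.hold(0.3)
p[2]=250; robot.servo_line(p,feed=150)
p[1]-=150; p[2]=350; robot.servo_line(p,feed=250)
for c,cr in (("scene",(230,100,380,270)),("side",(190,130,340,300))):
    im=viewer.read_camera(c); i=viewer.camera_info(c)
    overlay(im,i,0,0,cr,f"pics/{c}5.png")
    for n in ("cover_edge","cover_hinge","flap_edge","spare_a","bushing","oiler","plug","block","driver","wrench","bin"):
        for d in viewer.pinpoint(n,c)[:2]: print(c,n,round(d["confidence"],2),(i["R"].T@(np.array(d["at"])-i["t"])).round(1))
print(robot.observe()["t"])
```

```text
30.08 105.9 [554.9 -53.1 105.8] [-0.5  0.   0.8]
30.37 104.4 [554.9 -53.1 104.3] [-0.6 -0.2  0.1]
30.65 102.9 [554.8 -53.1 102.8] [0.4 0.5 0.6]
30.93 101.4 [554.8 -53.1 101.3] [-0.1 -0.  -0.2]
31.22 99.9 [555.1 -53.2 100.4] [-1.9  0.   5. ]
31.5 98.4 [555.1 -53.2 100.3] [-5.4 -0.7 16.8]
scene cover_edge 0.79 [557.7 -75.1  99.2]
scene cover_hinge 0.97 [545.4 154.4  94.4]
scene flap_edge 0.38 [558.7 -77.6  99.7]
scene flap_edge 0.19 [ 513.6 -500.3    2.9]
scene spare_a 0.79 [ 625.4 -117.2    0.8]
scene spare_a 0.77 [ 4.809e+02 -1.484e+02  2.000e-01]
scene bushing 0.68 [ 559.6 -125.9   -1.4]
scene bushing 0.68 [ 484.4 -146.     0.8]
scene oiler 0.92 [735.  185.7   5.3]
scene driver 0.57 [429.6 386.9   4.7]
scene wrench 0.58 [614.8 471.   -2.6]
scene bin 0.56 [ 512.2 -504.5    5.5]
side cover_edge 0.87 [559.8 -76.4  97.8]
side cover_hinge 0.71 [547.8 156.9  89.1]
side cover_hinge 0.15 [ 515.4 -503.3   -1.1]
side flap_edge 0.28 [ 563.3 -123.1   -1.7]
side spare_a 0.61 [ 621.5 -121.2    0.8]
side bushing 0.4 [ 560.8 -123.2   -2.4]
side oiler 0.79 [738.2 190.3   2.2]
side plug 0.44 [560.2 -76.8  97.5]
side block 0.69 [ 562.7 -121.3   -3.6]
side block 0.42 [549.6 158.2  89.6]
side driver 0.86 [425.9 386.   -3.5]
side wrench 0.77 [619.7 472.9   2.5]
side bin 0.55 [ 516.9 -505.4   -4.1]
35.0333
```

View pics/scene5.png

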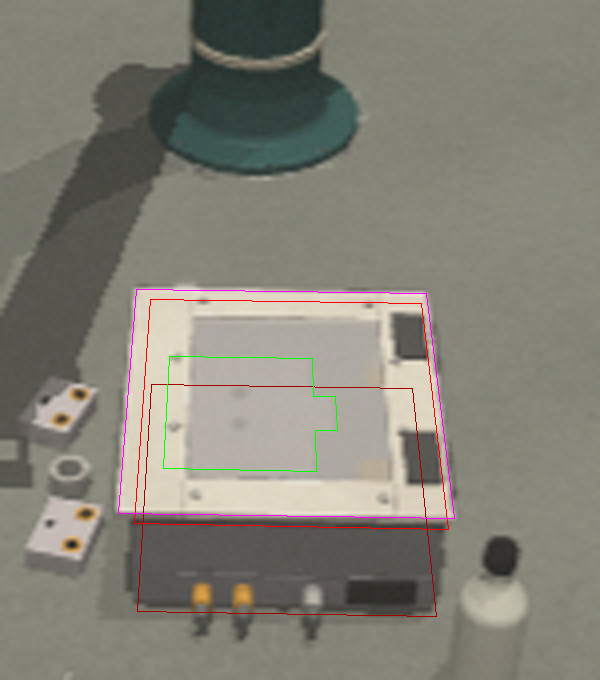

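View pics/side5.png

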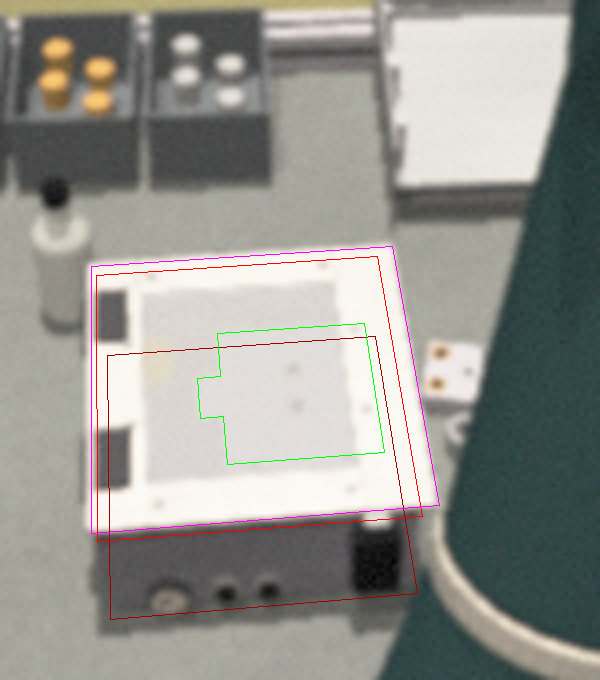

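The cover matches the shut overlay at 0 rad in both views: the frame is at (285,400) in the scene picture and (260,390) in the side picture. The loose things I could check have not moved and the arm is clear, so I'm handing in.

```bash
python3 -c "
from cell import robot
robot.job_done(); print(robot.observe()['t'])"
```

```text
the job is handed in; nothing more can be done
the job is handed in; nothing more can be done
```

The tester is closed: the flap is down flat over the block and the cover is shut over it. I handed the job in at about 35 s of the 59 s allowed; no verdict is reported.

- **Flap:** I pushed it down with the shut fingertips while the cover stood at about 1.55 rad. The fingers stopped firmly at z = 83 mm under about 14 N. The flap then matched the 0 rad overlay before I started on the cover.
- **Cover:** I pushed it shut from outside at about 0.25 rad/s. The fingers stopped firmly at z = 100 mm under about 17 N. The shut overlay matched in both camera views, and the networks put the free edge at z of about 98–99 mm.
- **Loose things on the bench:** The oiler, driver, wrench, bin, bushing and both spares were found within about 6 mm of their first readings, which is near the networks' accuracy. The arm was clear of everything at hand-in.
- **Not confirmed:** The block and plug could not be located under the closed cover. The networks' late reports for them were false hits elsewhere. The plug looked undisturbed in the picture taken before the cover was closed; the block was already hidden under the flap.

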